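Slip the slim pot between the two square pots

ROBOT

A 7-joint arm with a two-finger parallel gripper is mounted at the origin on the work surface. World frame = base frame: x ahead of the robot, y to its left, z up, the work surface at z = 0. Lengths are in m, angles in rad, forces in N, time in s.
With the tool pointing down it reaches from about 0.4 to 0.85 m from the base axis. Payload 10.4 kg.
Tool frame: the origin (TCP) lies midway between the tips of the shut fingers; the grasp point (between the pads) lies 19 mm behind it; z points along the fingers, x is the direction in which the jaws open and shut, and the axes are right-handed (so a half turn about z gives the same grasp; the last joint's range is limited). The gripper opens to 85 mm and grips with 20 to 120 N. Pads are 22 mm wide; open, the fingers measure 114 mm over their backs; the gripper's body (76 mm by 85 mm) begins 54 mm behind the grasp point. The pads swing forward as they close: fully open they stand 13 mm farther back than shut.
Start: joints at [1.152, 0.332, -0.065, 1.46, 0.022, 1.35, -0.088], TCP at [0.241, -0.577, 0.231] pointing down, gripper open.
Joint ranges: [-2.6, 2.6], [-0.5, 2.12], [-1.47, 1.34], [0.16, 2.42], [-1.27, 4.41], [0.06, 2.06], [-2.6, 2.6]. Speed limits (rad/s): [2.22, 2.22, 2.79, 2.79, 3.14, 3.14, 3.14].

INTERFACE

Orientations are given as a unit quaternion [x, y, z, w].
In Python, from workcell import manip, cams gives the robot as it stands.
- The arm moves only by the tool move_arm, never from a script. Its argument "moves" is a list of rows, each a list of 7 numbers: the turn, a rotation vector about the tool's x, y, z in degrees, then the shift along the tool's x, y, z in m, then the finger opening in m, from 0 to 0.0854. A call has 1 to 10 rows; each row is the pose to reach, as a shift and turn from the pose commanded when the call began, along the tool's axes at that moment; what a row does not reach only later rows make up. A row lasts 1/10 s, in which the tool goes at most 50 mm and 8.59 degrees, less where a joint would pass 70% of its speed; a pose out of reach is approached as far as the arm can. A call with a gripper value outside its range is refused whole. The fingers move at their own pace and stop on an object; "grip_force" is the grip in N (left out, the last holds). Time passes only in rows, so rows that repeat a pose let the fingers close. It gives the time, the measured TCP pose, the force and the opening at its end, in the units of the state.
- manip.get_obs(): the state, without advancing time (a new reading comes with each control period).
- cams.camera(name): name is "scene" or "top"; returns the picture (480x640x3 uint8, red, green, blue); there is no depth.
- cams.camera_params(name): a dict with "fx", "fy", "cx", "cy" (pixels), "dist_coeffs" ([k1, k2, p1, p2, k3] as OpenCV has them; the pictures are not rectified), "xyz" and "rotation" of the camera in the world. Camera axes: x right, y up, looking along -z (the intrinsics and any distortion apply to the point x, -y, -z); pixel columns grow to the right and rows downward; lengths in m; the calibration is good to about 2 mm. A picture is of the moment at which its call begins. camera_params takes no time and is no camera call.
- manip.hand_in(): hands the job in, once; it reports no verdict.
The state is a dict: "clock": time; "joint_pos": joint angles; "joint_velocities": joint speeds; "tau": joint torques, N m; "position": TCP position; "ee_rot": TCP orientation; "ft_force": force on the tool from outside, world axes, zero at the start; "torque": the same for the moment, N m; "grip_width": opening from 0.0 (shut) to 1.0 (fully open).
Only numpy, scipy, OpenCV 4.12 (cv2) and the standard library are available. Lean on these libraries where they do the work, as an engineer would, in place of code of your own. Each camera call takes 0.05 s, during which the arm holds its last target. There are 200 camera calls.

TASK

Pick up the slim concrete pot that narrows towards its foot and push it down from above into the narrow gap between the two square pots in the white pebble tray, letting the pot itself spread them apart and keeping hold of it until it is down. It should end standing upright on the tray's floor, squarely in the middle of the row with a square pot close on either side, and all three pots left standing in the tray. Do not push or spread the square pots with the gripper, and do not tip them over.

Things in the scene. Friction and masses are not known exactly. Their poses are not given: they have to be found in the camera images.
- slim_pot_mid (a point): Centre (65 mm above its foot) of the loose, upright slim concrete pot, 0.2 kg, 130 mm tall, own z up. 60 mm long in own x; in own y 20 mm wide at the foot, widening evenly to 44 mm at 55 mm up, then straight to the top. Only this pot narrows to its foot. Grasp its 44 mm faces 95 mm or more above the foot to stay clear of the square pots. Not wanted: the straight-sided pot, 56 x 56 x 100 mm.
- pot_a_mid (a point): Centre, half-way up (35 mm above its underside), of the square concrete pot on the tray's +y side. 80 x 80 mm, 70 mm tall, rim rounded at 8 mm radius, dark gravel top, about 0.9 kg, own z up, sides along own x and y. It stands loose on the tray's floor and slides when pushed sideways.
- pot_b_mid (a point): Centre, half-way up (35 mm above its underside), of the other square pot, same size and weight, on the tray's -y side. The gap between the pots is about 30 to 38 mm at the start and must open to 44 mm; pushing the slim pot down into it takes about 3 to 10 N.
- tray: White ceramic tray fixed to the bench, 120 mm (own x) by 280 mm (own y), 20 mm high, walls and floor 6 mm thick. Origin at the centre of its underside; inner floor 6 mm above it. The square pots stand in a row along its y, with about 30 mm free beyond each to move outwards. In the row the slim pot's own y lies along the tray's y (either way round).

How it is judged:
By the outcome, as a careful person would: the job done as asked, in the order asked, and still so for the second after the job is handed in, with the robot touching nothing.
It also fails if it takes over 38 s, if anything falls off the work surface, if the arm or the gripper's body presses on something with over 40 N, if the wrist force passes 120 N, or if a joint passes its speed limit or range.

## Working session

There is one attempt and no reset: what is moved stays moved. The work goes in short steps, Python scripts to look and compute and a tool call to move; the robot and the scene stay as the last step left them, time stands still between calls to the robot, and variables do not carry over. Pictures are saved under pics/ and viewed, about 8 in all and at most 12, crops included, and the job is handed in when it is done.

Besides the shell and the picture viewer there is one more tool, called after "Request:" in YAML: its name, and indented under it one key for each argument. move_arm: Moves the arm, as the interface text tells. Its arguments: {"type":"object","properties":{"moves":{"type":"array","items":{"type":"array","items":{"type":"number"}}},"grip_force":{"type":"number"}},"required":["moves"]}

```bash
mkdir -p pics; python3 - <<'E'
from workcell import manip,cams
import cv2
for n in ("top","scene"):
    cv2.imwrite(f"pics/{n}0.png",cams.camera(n)[:,:,::-1]); print(n,cams.camera_params(n))
o=manip.get_obs();print({k:o[k] for k in("clock","position","ee_rot","ft_force","grip_width")})
E
```

```text
top {'fx': 490.96020940661015, 'fy': 490.96020940661015, 'cx': 313.1360858927126, 'cy': 231.60018389957045, 'dist_coeffs': array([-0.00401127,  0.        ,  0.        ,  0.        ,  0.        ]), 'xyz': array([ 0.34842981, -0.03839465,  1.05259157]), 'rotation': array([-0.06835914,  0.06807333,  0.7135798 , -0.69389979])}
scene {'fx': 475.82483560806844, 'fy': 475.82483560806844, 'cx': 318.00728179911715, 'cy': 242.24326971521947, 'dist_coeffs': array([-0.08499612,  0.        ,  0.        ,  0.        ,  0.        ]), 'xyz': array([1.08342856, 0.24008092, 0.68978052]), 'rotation': array([0.20432763, 0.32482587, 0.79189508, 0.47501637])}
{'clock': 0.1, 'position': array([ 0.24084783, -0.57637242,  0.2306105 ]), 'ee_rot': array([ 8.32339054e-01, -5.54266462e-01, -5.33898333e-04, -3.21469279e-04]), 'ft_force': array([-0.89525366, -1.37392879, -0.04221461]), 'grip_width': 0.9999287214709334}
```

View pics/top0.png

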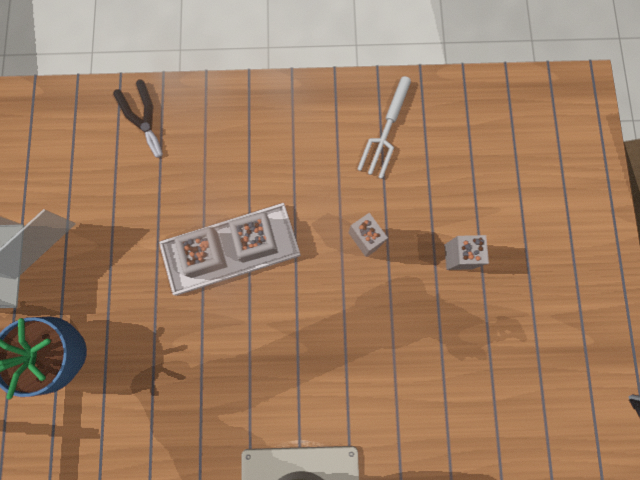

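View pics/scene0.png

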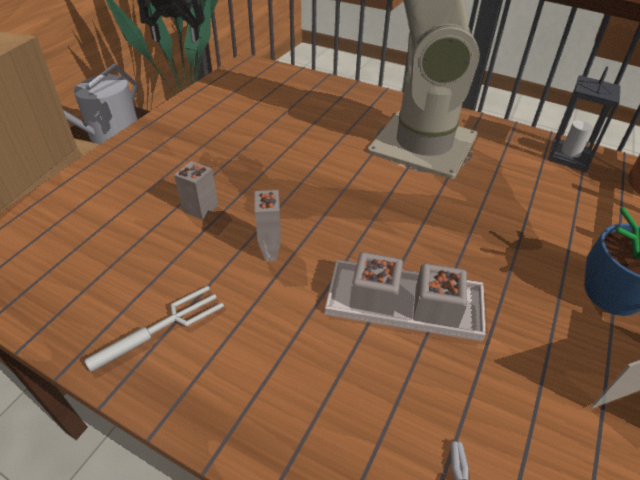

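The top view shows the tray around (230,249), with the square pots at (199,251) and (253,236). The slim pot, tapering in the scene view at (267,225), is at (369,234) in the top view. The decoy is at (468,251). I'll take enlarged crops for corner picks.

```bash
python3 - <<'E'
import cv2,numpy as np
t=cv2.imread("pics/top0.png");s=cv2.imread("pics/scene0.png")
def crop(im,x,y,w,h,k):
    c=cv2.resize(im[y:y+h,x:x+w],None,fx=k,fy=k,interpolation=cv2.INTER_CUBIC)
    for i in range(0,w,10):
        cv2.line(c,(i*k,0),(i*k,10 if i%50 else 20),(0,255,255),1)
        if i%20==0: cv2.putText(c,str(x+i),(i*k,30),0,.4,(0,255,255),1)
    for i in range(0,h,10):
        cv2.line(c,(0,i*k),(10,i*k),(0,255,255),1)
        if i%20==0: cv2.putText(c,str(y+i),(12,i*k+4),0,.4,(0,255,255),1)
    return c
cv2.imwrite("pics/c1.png",crop(t,150,195,160,110,5))
a=crop(t,340,205,60,60,6); b=crop(s,240,180,50,90,6)
H=max(a.shape[0],b.shape[0]);P=lambda c:cv2.copyMakeBorder(c,0,H-c.shape[0],0,0,0)
cv2.imwrite("pics/c2.png",np.hstack([P(a),P(b)]))
E
```

```text
(no output)
```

View pics/c1.png

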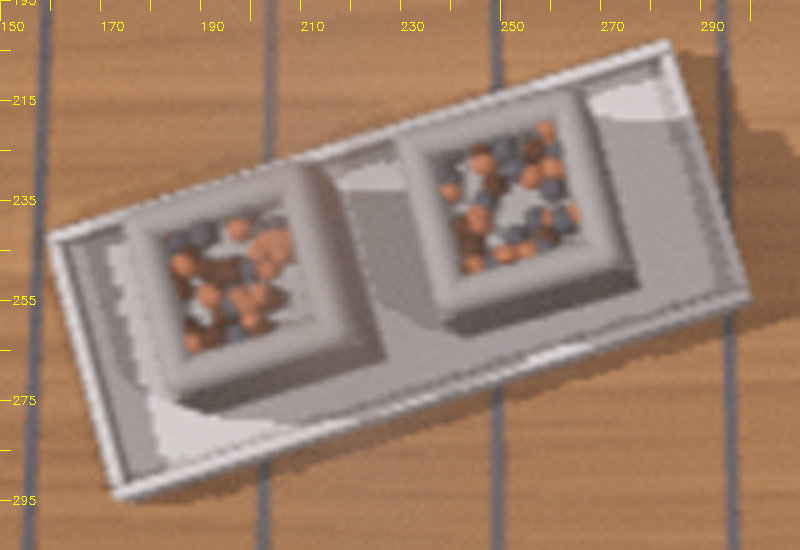

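View pics/c2.png

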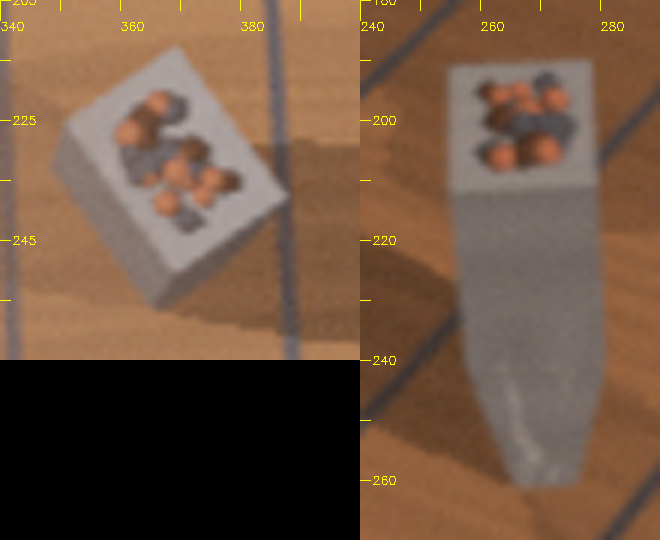

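```bash
cat > h.py <<'E'
import numpy as np,cv2
from scipy.spatial.transform import Rotation as R
from scipy.optimize import least_squares
from workcell import manip,cams
def proj(n,P):
    p=cams.camera_params(n); Rm=R.from_quat(p["rotation"]).as_matrix()@np.diag([1,-1,-1.])
    K=np.array([[p["fx"],0,p["cx"]],[0,p["fy"],p["cy"]],[0,0,1]])
    return cv2.projectPoints(np.asarray(P,float),cv2.Rodrigues(Rm.T)[0],-Rm.T@p["xyz"],K,p["dist_coeffs"])[0][:,0]
def fit(obs,hx,hy,z,x0):
    """obs: {camera:(4 px corners in order ++,-+,--,+-)}; fits x,y,yaw of a rectangle"""
    S=np.array([[1,1],[-1,1],[-1,-1],[1,-1]])*[hx,hy]
    def pts(v):
        c,s=np.cos(v[2]),np.sin(v[2]); return np.c_[S@np.array([[c,s],[-s,c]])+v[:2],np.full(4,z)]
    r=least_squares(lambda v:np.concatenate([(proj(n,pts(v))-o).ravel() for n,o in obs.items()]),x0)
    return r.x,np.sqrt(np.mean(r.fun**2))
def px(l,x,y,k): return np.array([x,y])+(np.array(l)+.5)/k-.5
E
python3 - <<'E'
from h import *
def rep(n,r): print(n,r[0][:2].round(4),np.degrees(r[0][2]).round(1),"rms px",r[1].round(2))
# top image: up=+x, left=+y ; order ++ (upper-left), -+ (lower-left), --, +-
rep("tray",fit({"top":px([(50,235),(118,500),(750,298),(668,40)],150,195,5)},.06,.14,.02,[.32,.12,.2]))
rep("a",fit({"top":px([(125,220),(180,397),(357,342),(308,162)],150,195,5)},.04,.04,.07,[.32,.2,.2]))
rep("b",fit({"top":px([(397,140),(447,312),(632,260),(580,88)],150,195,5)},.04,.04,.07,[.32,.1,.2]))
t=px([(65,124),(176,272),(287,196),(177,47)],340,205,6)  # left,bottom,right,top
# long edge left->bottom and top->right
o=[t[0],t[1],t[2],t[3]]
rep("slim top",fit({"top":np.array(o)},.03,.022,.13,[.32,-.1,-.6]))
s=px([(92,193),(88,68),(230,60),(238,186)],240,180,6)
for k in range(4):
  rep("slim scene%d"%k,fit({"scene":np.roll(s,k,axis=0)},.03,.022,.13,[.32,-.1,.6]))
E
```

```text
tray [0.5204 0.1388] 16.3 rms px 0.55
a [0.5083 0.1934] 16.5 rms px 0.99
b [0.5383 0.0832] 15.2 rms px 1.01
slim top [ 0.5269 -0.1474] 33.4 rms px 0.19
slim scene0 [ 0.5292 -0.148 ] 31.9 rms px 17.04
slim scene1 [ 0.5292 -0.1481] 125.4 rms px 13.23
slim scene2 [ 0.5285 -0.1487] 35.6 rms px 14.83
slim scene3 [ 0.5292 -0.1481] -54.6 rms px 13.23
```

```bash
cat >> h.py <<'E'
def plan(xyz,jaw):
    "shift/turn in tool axes to reach TCP xyz, tool straight down, jaws along jaw deg"
    o=manip.get_obs(); Rt=R.from_quat(o["ee_rot"])
    j=np.radians(jaw); x=np.array([np.cos(j),np.sin(j),0]); z=np.array([0,0,-1.])
    G=R.from_matrix(np.c_[x,np.cross(z,x),z])
    print("turn",(Rt.inv()*G).as_rotvec(degrees=True).round(2),"shift",Rt.inv().apply(np.array(xyz)-o["position"]).round(4),
      "t",o["clock"],"F",np.round(o["ft_force"],1),"w",round(o["grip_width"]*85.4,1),"pos",o["position"].round(4))
E
python3 -c "
from h import *
plan([.528,-.148,.19],-56.6)"
```

```text
turn [ -0.     0.07 -10.72] shift [-0.2845 -0.4301  0.0409] t 0.1 F [-0.9 -1.4 -0. ] w 85.4 pos [ 0.2408 -0.5764  0.2306]
```

Request:
move_arm:
  moves:
    - [0,0,-5,-0.02,-0.03,0,0.085]
    - [0,0,-10.7,-0.05,-0.075,0,0.085]
    - [0,0,-10.7,-0.08,-0.12,0.01,0.085]
    - [0,0,-10.7,-0.11,-0.165,0.02,0.085]
    - [0,0,-10.7,-0.14,-0.21,0.03,0.085]
    - [0,0,-10.7,-0.17,-0.255,0.04,0.085]
    - [0,0,-10.7,-0.2,-0.3,0.041,0.085]
    - [0,0,-10.7,-0.23,-0.345,0.041,0.085]
    - [0,0,-10.7,-0.26,-0.39,0.041,0.085]
    - [0,0.07,-10.7,-0.2845,-0.43,0.041,0.085]
  grip_force: 40

```text
clock: 1.1
position: [0.5097, -0.1736, 0.1903]
ee_rot: [0.88, -0.474, 0.0, 0.0]
ft_force: [0.8, -1.3, -1.1]
grip_width: 0.993
```

Request:
move_arm:
  moves:
    - [0,0,0,0,0,0,0.085]
    - [0,0,0,0,0,0,0.085]

```text
clock: 1.3
position: [0.5096, -0.1741, 0.1901]
ee_rot: [0.881, -0.473, 0.0, 0.0]
ft_force: [-0.6, -1.4, -1.3]
grip_width: 0.996
```

```bash
python3 -c "
from h import *
cv2.imwrite('pics/s1.png',cams.camera('scene')[100:400,130:530,::-1].repeat(2,0).repeat(2,1))
plan([.528,-.148,.088],-56.6)"
```

```text
turn [ 0.05 -0.05 -0.01] shift [-0.0127 -0.0312  0.102 ] t 1.35 F [ 0.1 -0.  -0.1] w 85.2 pos [ 0.5089 -0.1756  0.1901]
```

View pics/s1.png

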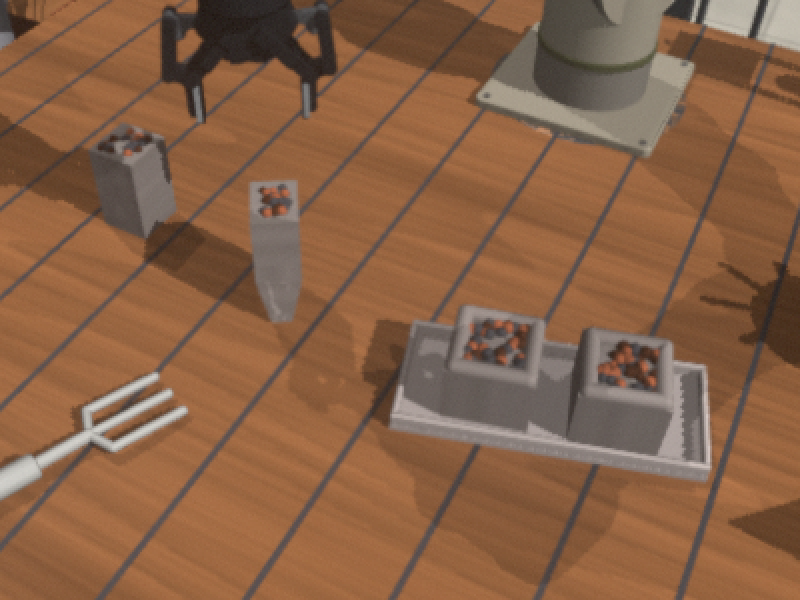

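The picture shows the open gripper behind the slim pot, its tips at crop (200,120) and (308,115) and the pot top at (275,200). I'll check that against the reported pose.

```bash
python3 -c "
from h import *
o=manip.get_obs();p=o['position'];Rt=R.from_quat(o['ee_rot'])
P=[p,p+Rt.apply([.043,0,-.013]),p+Rt.apply([-.043,0,-.013]),[.528,-.148,.13]]
print((proj('scene',P)-[130,100])*2, p, o['joint_pos'],o['ee_rot'])"
```

```text
[[255.21897974 125.61858356]
 [205.40970361 115.91282884]
 [302.70977797 111.29957055]
 [273.96768113 198.75396142]] [ 0.50891708 -0.17563027  0.19006114] [ 0.6280058   0.19935102 -0.42783444  1.72887878  0.08853977  1.23217059
 -0.80982674] [ 8.80438966e-01 -4.74159088e-01  1.65980049e-04  5.98855597e-04]
```

Request:
move_arm:
  moves:
    - [0,0,0,-0.0127,-0.031,0,0.085]
    - [0,0,0,-0.0127,-0.031,0,0.085]
    - [0,0,0,-0.0127,-0.031,0.025,0.085]
    - [0,0,0,-0.0127,-0.031,0.05,0.085]

```text
clock: 1.75
position: [0.5279, -0.1495, 0.1402]
ee_rot: [0.88, -0.475, 0.001, 0.001]
ft_force: [0.5, 0.2, -1.4]
grip_width: 0.994
```

```bash
python3 -c "
from h import *
cv2.imwrite('pics/s2.png',np.hstack([cv2.resize(i,None,fx=3,fy=3) for i in (cams.camera('scene')[120:300,200:330,::-1],cams.camera('top')[150:330,310:440,::-1])]))
plan([.528,-.148,.088],-56.6)"
```

```text
turn [ 0.24  0.16 -0.15] shift [ 0.0006 -0.0029  0.0493] t 1.85 F [-0.7 -0.9 -0.2] w 85.0 pos [ 0.5255 -0.149   0.1373]
```

View pics/s2.png

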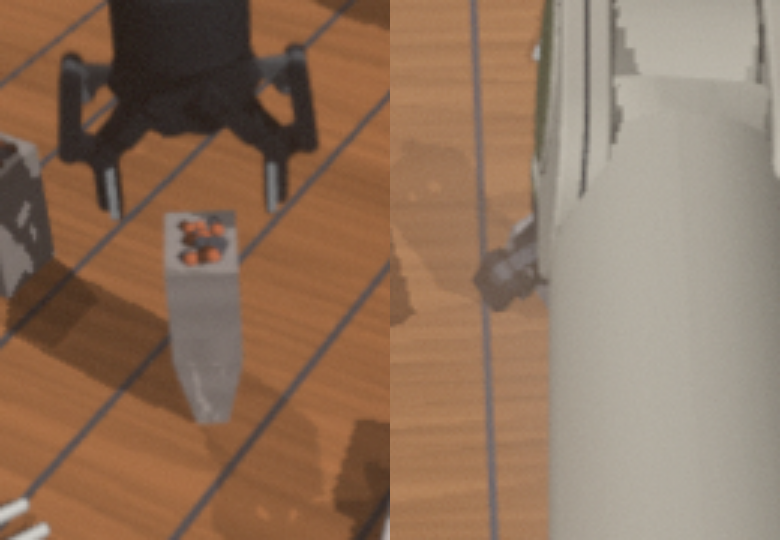

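The jaws straddle the slim pot (tips at (113,215) and (272,205), pot top at (202,240)). In the top view the arm hides the grasp. I'll descend and close.

Request:
move_arm:
  moves:
    - [0,0,0,0,-0.0015,0.025,0.085]
    - [0,0,0,0,-0.0015,0.045,0.085]
    - [0,0,0,0,-0.0015,0.051,0.085]
    - [0,0,0,0,-0.0015,0.051,0.085]
    - [0,0,0,0,-0.0015,0.051,0.03]
    - [0,0,0,0,-0.0015,0.051,0.03]
    - [0,0,0,0,-0.0015,0.051,0.03]
    - [0,0,0,0,-0.0015,0.051,0.03]
    - [0,0,0,0,-0.0015,0.051,0.03]
    - [0,0,0,0,-0.0015,0.051,0.03]
  grip_force: 50

```text
clock: 2.85
position: [0.53, -0.147, 0.0905]
ee_rot: [0.88, -0.474, 0.001, 0.0]
ft_force: [-0.8, 0.3, 5.7]
grip_width: 0.505
```

Request:
move_arm:
  moves:
    - [0,0,0,0,0,0,0.03]
    - [0,0,0,0,0,0,0.03]
    - [0,0,0,0,0,-0.02,0.03]
    - [0,0,0,0,0,-0.06,0.03]
    - [0,0,0,0,0,-0.1,0.03]
    - [0,0,0,0,0,-0.12,0.03]
    - [0,0,0,0,0,-0.12,0.03]

```text
clock: 3.55
position: [0.5309, -0.1471, 0.2128]
ee_rot: [0.88, -0.474, 0.003, -0.0]
ft_force: [0.2, -0.3, -1.5]
grip_width: 0.505
```

```bash
python3 -c "
from h import *
cv2.imwrite('pics/s3.png',cv2.resize(cams.camera('scene')[0:300,130:530,::-1],None,fx=2,fy=2))
plan([.5225,.1385,.208],-73.9)"
```

```text
turn [-0.09 -0.17 17.28] shift [-0.2425 -0.1509  0.0018] t 3.6 F [-0.4 -0.1 -3. ] w 43.7 pos [ 0.5299 -0.147   0.2104]
```

View pics/s3.png

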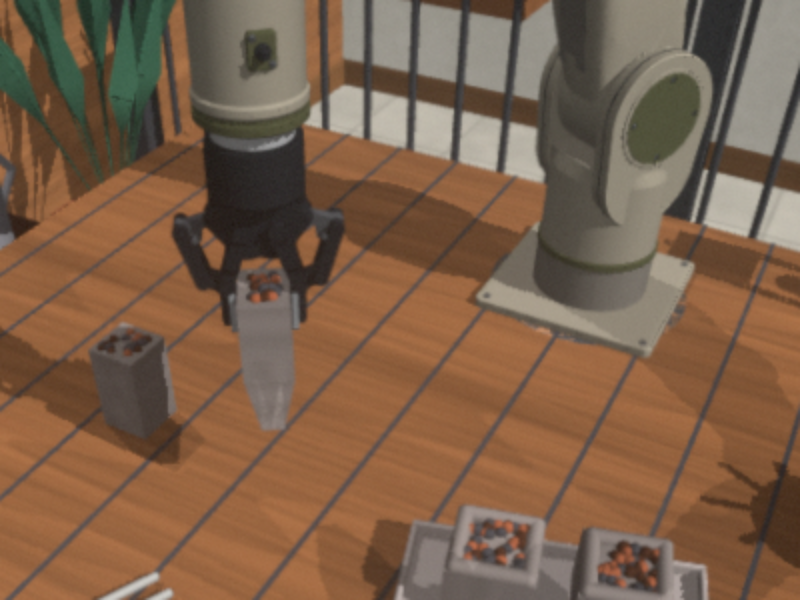

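The slim pot is held and upright, with its top at (265,285) and foot at (272,425). Next I'll carry it over the gap.

Request:
move_arm:
  moves:
    - [0,0,3,-0.02,-0.0125,0,0.03]
    - [0,0,7,-0.05,-0.031,0,0.03]
    - [0,0,12,-0.085,-0.053,0,0.03]
    - [0,0,17.3,-0.12,-0.075,0,0.03]
    - [0,0,17.3,-0.155,-0.097,0,0.03]
    - [0,0,17.3,-0.19,-0.118,0,0.03]
    - [0,0,17.3,-0.22,-0.137,0,0.03]
    - [0,0,17.3,-0.235,-0.147,0,0.03]
    - [0,0,17.3,-0.2425,-0.151,0,0.03]
    - [0,0,17.3,-0.2425,-0.151,0,0.03]

```text
clock: 4.6
position: [0.5213, 0.1392, 0.2078]
ee_rot: [0.8, -0.601, -0.0, 0.001]
ft_force: [1.0, -0.1, -1.7]
grip_width: 0.51
```

```bash
python3 -c "
from h import *
plan([.5225,.1385,.168],-73.9)"
```

```text
turn [ 0.1  -0.05  0.07] shift [ 0.001  -0.001   0.0398] t 4.6 F [ 1.  -0.1 -1.7] w 43.6 pos [0.5213 0.1392 0.2078]
```

Request:
move_arm:
  moves:
    - [0,0,0,0.0005,0,0.015,0.03]
    - [0,0,0,0.0005,0,0.032,0.03]
    - [0,0,0,0.0005,0,0.037,0.03]
    - [0,0,0,0.0005,0,0.037,0.03]

```text
clock: 5.0
position: [0.5217, 0.1367, 0.1707]
ee_rot: [0.799, -0.602, -0.0, 0.001]
ft_force: [-0.1, -0.2, -2.0]
grip_width: 0.508
```

```bash
cat > look.py <<'E'
from h import *
import sys
def grid(im,x,y,w,h,k):
    c=cv2.resize(im[y:y+h,x:x+w],None,fx=k,fy=k,interpolation=cv2.INTER_CUBIC)
    for i in range(0,w,20): cv2.putText(c,str(x+i),(i*k,12),0,.4,(0,255,255),1); cv2.line(c,(i*k,14),(i*k,20),(0,255,255),1)
    for i in range(0,h,20): cv2.putText(c,str(y+i),(0,i*k+4),0,.4,(0,255,255),1)
    return c
im=cams.camera('scene')[:,:,::-1].copy()
cv2.imwrite('pics/%s.png'%sys.argv[1],grid(im,310,150,190,190,int(sys.argv[2])))
E
python3 look.py s4 3; python3 -c "
from h import *
plan([.5225,.1385,.171],-73.9)"
```

```text
turn [ 0.04 -0.08 -0.09] shift [-0.0012 -0.0007  0.0007] t 5.05 F [ 0.5 -0.3 -1.4] w 43.6 pos [0.5222 0.1372 0.1717]
```

View pics/s4.png

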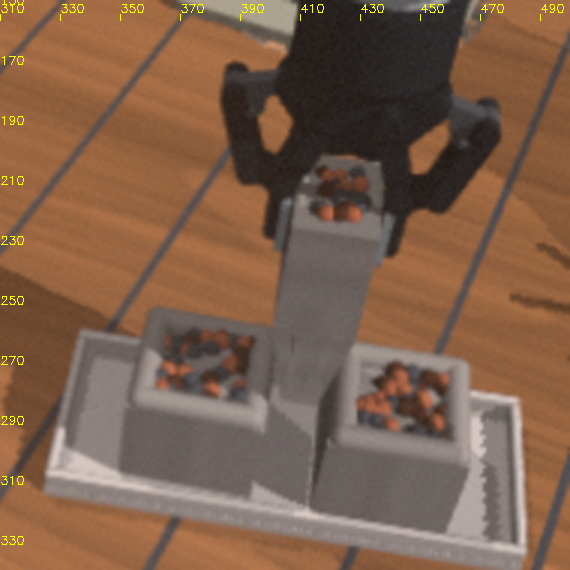

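```bash
python3 -c "
from h import *
def rect(c,yaw,hx,hy,z):
    S=np.array([[1,1],[-1,1],[-1,-1],[1,-1]])*[hx,hy];t=np.radians(yaw)
    return np.c_[S@np.array([[np.cos(t),np.sin(t)],[-np.sin(t),np.cos(t)]])+c,np.full(4,z)]
f=lambda P:((proj('scene',P)-[310,150])*3).round(0).tolist()
print('a',f(rect([.5083,.1934],16,.04,.04,.069)));print('b',f(rect([.5383,.0832],16,.04,.04,.069)))
print('a bottom',f(rect([.5083,.1934],16,.04,.04,.006)));print('b',f(rect([.5383,.0832],16,.04,.04,.006)))
for z in(.081,.084):print('foot',f(rect([.522,.137],16.2,.03,.010,z)))
print('top',f(rect([.522,.137],16.2,.03,.022,.212)))
print('mm/px scale',f([[.522,.137,.08],[.522-.0028,.137+.0096,.08]]))"
```

```text
a [[471.0, 460.0], [470.0, 355.0], [335.0, 334.0], [327.0, 436.0]]
b [[267.0, 424.0], [278.0, 323.0], [147.0, 302.0], [126.0, 401.0]]
a bottom [[446.0, 526.0], [446.0, 423.0], [318.0, 402.0], [310.0, 503.0]]
b [[252.0, 491.0], [264.0, 391.0], [139.0, 371.0], [119.0, 469.0]]
foot [[318.0, 403.0], [324.0, 327.0], [290.0, 322.0], [283.0, 398.0]]
foot [[319.0, 400.0], [325.0, 323.0], [291.0, 318.0], [283.0, 394.0]]
top [[385.0, 236.0], [387.0, 159.0], [304.0, 147.0], [296.0, 223.0]]
mm/px scale [[304.0, 363.0], [321.0, 365.0]]
```

My projections match the picture within about 1 mm: the foot edge is at (283–322, 397), over the gap. Now I'll descend in stages.

Request:
move_arm:
  moves:
    - [0,0,0,-0.001,0,0.006,0.03]
    - [0,0,0,-0.001,0,0.012,0.03]
    - [0,0,0,-0.001,0,0.018,0.03]
    - [0,0,0,-0.001,0,0.024,0.03]
    - [0,0,0,-0.001,0,0.03,0.03]
    - [0,0,0,-0.001,0,0.036,0.03]
    - [0,0,0,-0.001,0,0.04,0.03]
    - [0,0,0,-0.001,0,0.04,0.03]

```text
clock: 5.85
position: [0.5216, 0.139, 0.1314]
ee_rot: [0.799, -0.601, 0.0, 0.001]
ft_force: [-0.2, -0.8, -2.3]
grip_width: 0.509
```

Request:
move_arm:
  moves:
    - [0,0,0,0,0,0.002,0.03]
    - [0,0,0,0,0,0.004,0.03]
    - [0,0,0,0,0,0.006,0.03]
    - [0,0,0,0,0,0.008,0.03]
    - [0,0,0,0,0,0.01,0.03]
    - [0,0,0,0,0,0.012,0.03]
    - [0,0,0,0,0,0.014,0.03]
    - [0,0,0,0,0,0.016,0.03]

```text
clock: 6.65
position: [0.5223, 0.1397, 0.1164]
ee_rot: [0.799, -0.601, 0.001, -0.0]
ft_force: [-0.1, -0.2, 5.9]
grip_width: 0.511
```

```bash
python3 look.py s5 3; python3 -c "
from h import *
plan([.523,.138,.0955],-73.9)"
```

```text
turn [-0.06 -0.04  0.  ] shift [ 0.0018 -0.0003  0.0205] t 6.7 F [1.  1.1 3.9] w 43.6 pos [0.5222 0.1396 0.116 ]
```

View pics/s5.png

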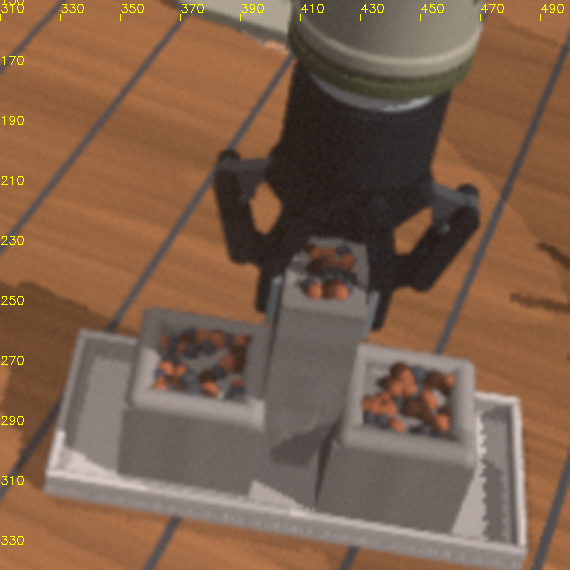

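The tip has entered the gap at ~6 N, and pot a has slid about 3–4 mm outward (base corner (312,510) → (318,508)). Both square pots are upright and the slim pot is centred in the tray. I'll continue.

Request:
move_arm:
  moves:
    - [0,0,0,0.001,0,0.002,0.03]
    - [0,0,0,0.001,0,0.004,0.03]
    - [0,0,0,0.001,0,0.006,0.03]
    - [0,0,0,0.001,0,0.008,0.03]
    - [0,0,0,0.001,0,0.01,0.03]
    - [0,0,0,0.001,0,0.012,0.03]
    - [0,0,0,0.001,0,0.014,0.03]
    - [0,0,0,0.001,0,0.016,0.03]
    - [0,0,0,0.001,0,0.016,0.03]

```text
clock: 7.6
position: [0.5219, 0.1379, 0.0993]
ee_rot: [0.799, -0.601, 0.0, 0.001]
ft_force: [1.8, 1.0, -3.3]
grip_width: 0.507
```

Request:
move_arm:
  moves:
    - [0,0,0,0,0,0.001,0.03]
    - [0,0,0,0,0,0.002,0.03]
    - [0,0,0,0,0,0.003,0.03]

```text
clock: 7.9
position: [0.5222, 0.138, 0.0971]
ee_rot: [0.799, -0.601, 0.001, 0.0]
ft_force: [0.1, 0.5, 1.9]
grip_width: 0.511
```

Request:
move_arm:
  moves:
    - [0,0,0,0,0,0.001,0.03]
    - [0,0,0,0,0,0.001,0.03]

```text
clock: 8.1
position: [0.5224, 0.1381, 0.0966]
ee_rot: [0.799, -0.601, 0.001, 0.0]
ft_force: [-1.4, -1.0, 6.8]
grip_width: 0.504
```

Request:
move_arm:
  moves:
    - [0,0,0,0,0,0.001,0.03]
    - [0,0,0,0,0,0.001,0.03]

```text
clock: 8.3
position: [0.5226, 0.1382, 0.0965]
ee_rot: [0.799, -0.601, 0.001, 0.0]
ft_force: [-5.9, -1.1, 17.1]
grip_width: 0.509
```

```bash
python3 look.py s6 3; python3 -c "
from h import *
plan([.523,.138,.0955],-73.9)"
```

```text
turn [-0.05 -0.11 -0.02] shift [ 0.0003 -0.0004  0.001 ] t 8.35 F [-5.3 -1.3 16.1] w 43.7 pos [0.5226 0.1382 0.0965]
```

View pics/s6.png

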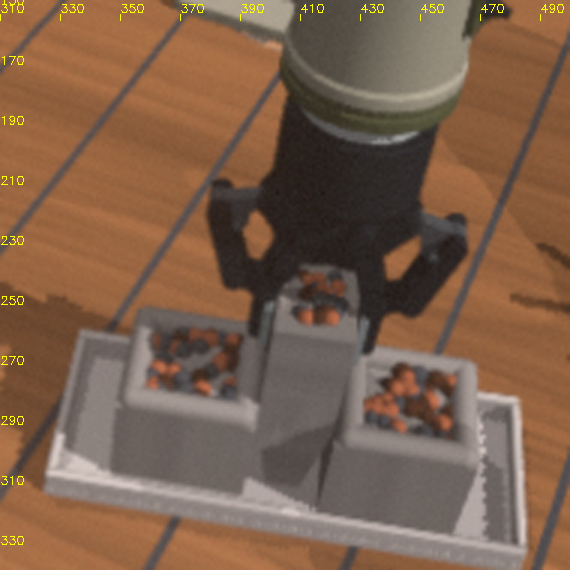

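The foot has seated: z stalls at 0.0965 while the force rises to 17 N. Both square pots stand upright on either side. I'll unload, release and retreat straight up.

Request:
move_arm:
  moves:
    - [0,0,0,0,0,-0.0015,0.03]
    - [0,0,0,0,0,-0.0015,0.03]
    - [0,0,0,0,0,-0.0015,0.06]
    - [0,0,0,0,0,-0.0015,0.07]
    - [0,0,0,0,0,-0.0015,0.07]
    - [0,0,0,0,0,-0.0015,0.07]
    - [0,0,0,0,0,-0.0015,0.07]

```text
clock: 9.05
position: [0.5223, 0.138, 0.0965]
ee_rot: [0.799, -0.601, 0.001, 0.0]
ft_force: [-0.8, 0.2, -1.0]
grip_width: 0.818
```

Request:
move_arm:
  moves:
    - [0,0,0,0,0,-0.01,0.07]
    - [0,0,0,0,0,-0.03,0.07]
    - [0,0,0,0,0,-0.06,0.07]
    - [0,0,0,0,0,-0.1,0.07]
    - [0,0,0,0,0,-0.14,0.07]
    - [0,0,0,0.04,0.03,-0.14,0.07]
    - [0,0,0,0.08,0.06,-0.14,0.07]
    - [0,0,0,0.12,0.09,-0.14,0.07]
    - [0,0,0,0.16,0.12,-0.14,0.07]
    - [0,0,0,0.2,0.15,-0.14,0.07]

```text
clock: 10.05
position: [0.4325, -0.097, 0.2379]
ee_rot: [0.799, -0.601, 0.001, -0.0]
ft_force: [1.2, -0.8, -0.3]
grip_width: 0.819
```

Request:
move_arm:
  moves:
    - [0,0,0,0.04,0.03,0,0.07]
    - [0,0,0,0.08,0.06,0,0.07]
    - [0,0,0,0.12,0.07,0,0.07]
    - [0,0,0,0.16,0.07,0,0.07]
    - [0,0,0,0.16,0.07,0,0.07]
    - [0,0,0,0.16,0.07,0,0.07]

```text
clock: 10.65
position: [0.4105, -0.2688, 0.2373]
ee_rot: [0.799, -0.602, 0.0, -0.0]
ft_force: [0.5, 0.4, -0.2]
grip_width: 0.818
```

```bash
python3 - <<'E'
from h import *
s=cams.camera('scene')[230:345,320:495,::-1];t=cams.camera('top')[190:305,140:315,::-1]
cv2.imwrite('pics/f.png',np.vstack([cv2.resize(i,None,fx=2.6,fy=2.6,interpolation=cv2.INTER_CUBIC) for i in(s,t)]))
o=manip.get_obs();print(o["clock"],o["position"],o["ft_force"])
E
```

```text
10.75 [ 0.41074693 -0.26754488  0.23737881] [ 0.46479583  0.24599153 -0.05650297]
```

View pics/f.png

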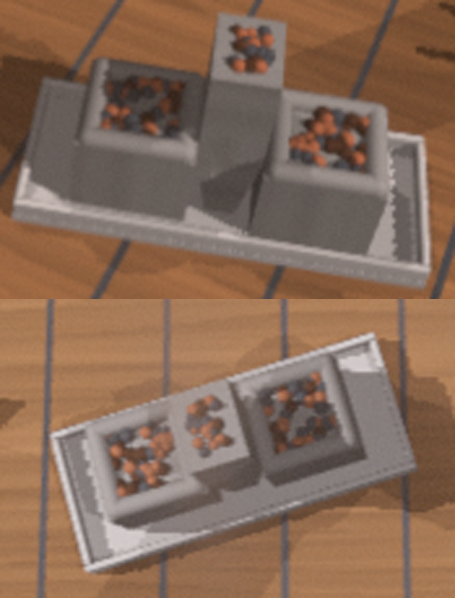

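The final views show the slim pot standing between the two square pots, its top at scene-crop (250,48) and top-crop (210,425). I'll do one numeric check, then hand in.

```bash
python3 - <<'E'
from h import *
t=px(np.array([(172,397),(190,473),(246,452),(230,380)])-[0,299],140,190,2.6)
s=px([(284,88),(287,17),(217,13),(209,82)],320,230,2.6)
for n,o in(("top",t),("scene",s)):
    v,e=fit({n:o},.03,.022,.136,[.52,.138,.28]);d=v[:2]-[.5204,.1388];a=np.radians(16.3)
    print(n,v[:2].round(4),np.degrees(v[2]).round(1),e.round(2),"tray x,y",round(d@[np.cos(a),np.sin(a)],4),round(d@[-np.sin(a),np.cos(a)],4))
print(manip.hand_in())
E
```

```text
top [0.5199 0.1361] 14.6 0.81 tray x,y -0.0012 -0.0024
scene [0.5237 0.1361] 17.8 0.91 tray x,y 0.0024 -0.0035
the job is handed in; nothing more can be done
None
```

The slim pot now stands upright on the tray floor between the two square pots, and the job is handed in after about 11 s of robot time. I picked it up by its 44 mm faces about 110 mm above the foot and pushed it straight down into the gap. I let go only once it had stopped on the floor, with the push force at about 17 N. The gripper touched neither square pot.

**Last checks:**
- **Views:** both final pictures show all three pots standing in the tray, with a square pot close on either side of the slim pot.
- **Position:** the two cameras put the slim pot's top within 2 to 4 mm of the tray's centre and within about 2° of its direction.
- **Disagreement:** the cameras differ from each other by about 4 mm in x and 3° in turn. That is about what hand-picked corners and the calibration allow, so I took the placing as good.

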